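# Row of amplifier modules under the keeper bar of a test rack

### The arm

A 6-joint arm with a two-finger parallel gripper is mounted at the origin on the work surface. World frame = base frame: x ahead of the robot, y to its left, z up, the work surface at z = 0. Lengths are in m, angles in degrees, forces in N, time in s.
With the tool pointing down it reaches from about 0.325 to 0.775 m from the base axis. Payload 5.5 kg.
Tool frame: the origin (TCP) lies at the centre of the arm's flange, where the gripper is bolted on; the fingertips stand 182 mm ahead of it and the grasp point (between the pads) lies 163 mm ahead of it; z points along the fingers, y is the line along which they close (so a half turn about z gives the same grasp; the last joint's range is limited). The gripper opens to 88 mm and grips with 3 to 60 N. Pads are 20 mm wide; open, the fingers measure 115 mm over their backs; the gripper's body (75 mm by 178 mm) begins 61 mm behind the grasp point.
Start: joints at [66.538, 5.22, 70.514, -0, 104.267, -3.249], TCP at [0.207, 0.563, 0.405] pointing down, gripper open.
Joint ranges: [-164.24, 164.24], [-49.07, 125.15], [9.68, 141.18], [-86.29, 266.29], [3.28, 154.24], [-151.56, 151.56]. Speed limits (degrees/s): [147.25, 147.25, 172.46, 180, 180, 180].

### API

Orientations are given as [roll, pitch, yaw] about the fixed x, y, z axes, in that order (R = Rz(yaw) Ry(pitch) Rx(roll)).
In Python, from station import r gives the robot as it stands. The module is installed in compiled form; this text tells all that it offers. Calls block until the motion is done:
- r.reach(position, orientation): joint-space move of the TCP to a pose.
- r.servo_line(position, rotation=None, speed=0.15): straight line of the TCP; rotation=None keeps the orientation; speed is the mean speed in m/s.
- r.move_joints(angles): joint-space move.
- r.let_go() and r.grab(squeeze=None): open the fingers fully, or close them until they stop; squeeze is the grip in N (None keeps the last).
- r.wait(seconds).
- r.inverse_kinematics(position, orientation): joint angles nearest the present ones, or None.
- r.sense(): the state.
- r.snapshot(name): name is "scene" or "top" or "wrist"; returns a dict with "frame" (420x560x3 uint8, red, green, blue), "fx", "fy", "cx", "cy" (pixels), "R" (3x3) and "t" (3): a world point X has camera coordinates R X + t. Camera axes: x right, y down, z forward; pixel columns grow to the right and rows downward; lengths in m; the calibration is good to about 2 mm. A picture is of the moment at which its call begins. There is no depth.
A pose or a line that the arm cannot do raises r.IKError and nothing moves.
- r.hand_in(): hands the job in; it is judged then, once.
The state is a dict: "clock": time; "joints": joint angles; "joint_vel": joint speeds; "joint_torque": joint torques, N m; "tcp_pos": TCP position; "orientation": TCP orientation; "contact_force": force on the tool from outside, world axes, zero at the start; "torque": the same for the moment, N m; "opening": finger opening in m; "gripper_force": force on a finger pad.
Only numpy, scipy, OpenCV 4.12 (cv2) and the standard library are available. Lean on these libraries where they do the work, as an engineer would, in place of code of your own. Each camera call takes 0.05 s, during which the arm holds its last target. There are 200 camera calls.

### The job

Put the two loose amplifier modules on the test rack beside the one already there, so that all three stand upright in one close, neat row, square to the rack, slotted sides up and vent slots running front to back, with gaps of no more than about 10 mm between neighbours. Set them down rather than drop them, and feel that each sits fully down on the rack's floor and not on a rim; only then swing the hinged keeper bar down over them until it is fully closed. Leave the other things on the bench where they are and do not tip any module over.

Things in the scene. Friction and masses are not known exactly. Their poses are not given: they have to be found in the camera images.
- rack: test rack fixed to the bench: aluminium base plate 16 mm thick with a low dark steel rim round an open bay. Two hinge posts at the back corners (rack x 73 to 97, y +-122, up to z 132 mm), joined by a 50 mm high cross wall (rack x 85 to 105). Origin: on the bench under the bay's centre; x points to the back (hinge side), y along the row, z up
- bay_floor (a point): centre of the bay's flat floor, 16 mm above the rack's origin, same axes. The bay is 65 mm deep (x, -32.5 to 32.5) and 216 mm wide (y, -108 to 108); its rim is 12 mm high and 8 mm thick. A module is fully down when its underside is on this floor; its x must lie along this x
- module_a: amplifier module: upright aluminium box 55 (its x) x 44 (its y) x 95 mm tall, about 0.35 kg; dark vent slots on top run along its x; two dark sockets low on both faces across x; same after a half turn. Origin: centre of the underside, z up. Starts loose on the bench
- module_b: amplifier module: upright aluminium box 55 (its x) x 44 (its y) x 95 mm tall, about 0.35 kg; dark vent slots on top run along its x; two dark sockets low on both faces across x; same after a half turn. Origin: centre of the underside, z up. Starts loose on the bench
- module_c: amplifier module: upright aluminium box 55 (its x) x 44 (its y) x 95 mm tall, about 0.35 kg; dark vent slots on top run along its x; two dark sockets low on both faces across x; same after a half turn. Origin: centre of the underside, z up. Starts standing fully down in the rack's bay at any place along it, so the free room at its sides varies. It may be shifted
- keeper (a joint): opening angle of the keeper bar, rad: 0 = fully closed, level, its pad 4 mm above the tops of seated modules; starts upright at 1.5 to 1.75, opens to 1.9. The hinge is stiff: the bar stays where it is left; 1 to 4 N at the grip rod moves it. It cannot close fully over a module standing on a rim
- keeper_grip (a point): middle of the keeper bar's grip rod: steel, 12 mm thick, along rack y, free for 200 mm between the bar's two side arms, 135 mm from the hinge axis. At the top when the bar is open; when closed, level with the hinge and in front of the modules at rack x = -60, z = 120 mm. Axes turn with the bar
- keeper_hinge (a point): middle of the keeper bar's hinge axis, which runs along rack y at rack x = 75, z = 120 mm
- flux_jar: bystander: round jar with a black cap, 56 mm across, 65 mm high; origin at the centre of its underside
- solder_reel: bystander: metal solder reel standing on its flange, 68 mm across, 50 mm high; origin at the centre of its underside
- multimeter: bystander: grey multimeter lying flat, 150 x 75 x 45 mm; origin at the centre of its underside
- pliers: bystander: pliers with black handles lying flat, 150 mm long; origin near the pivot
- screwdriver: bystander: screwdriver lying flat, 180 mm long; origin near its middle

How it is judged (in metres and radians):
On the way:
1. all three modules stand fully down in a close row in the bay while the keeper bar is still open (z of module_a in the frame of rack between 0.012 and 0.0195 m and x of module_a in the frame of rack between -0.008 and 0.008 m and y of module_a in the frame of rack between -0.09 and 0.09 m and angle between each of module_a, module_b, module_c's own z axis and vertical below 0.06 rad and angle between the x axis of each of module_a, module_b, module_c and the x axis of rack, either way round below 0.14 rad and linear speed of each of module_a, module_b, module_c below 0.03 m/s and z of module_b in the frame of rack between 0.012 and 0.0195 m and x of module_b in the frame of rack between -0.008 and 0.008 m and y of module_b in the frame of rack between -0.09 and 0.09 m and z of module_c in the frame of rack between 0.012 and 0.0195 m and x of module_c in the frame of rack between -0.008 and 0.008 m and y of module_c in the frame of rack between -0.09 and 0.09 m and (horizontal distance between module_a and module_b below 0.057 m or horizontal distance between module_a and module_c below 0.057 m) and (horizontal distance between module_b and module_a below 0.057 m or horizontal distance between module_b and module_c below 0.057 m) and (horizontal distance between module_c and module_a below 0.057 m or horizontal distance between module_c and module_b below 0.057 m) and value of joint keeper above 0.8 rad), for 0.2 s.
At the end, for the whole second after the job is handed in: all three modules at rest in the bay: tilt under 0.06 rad, underside within 3.5 mm of its floor, within 8 mm of its centre line in depth and 90 mm along it, square within 0.14 rad, each one's centre under 57 mm from a neighbour's (gaps under 13 mm); bar closed within 0.06 rad and at rest (z of module_a in the frame of rack between 0.012 and 0.0195 m and x of module_a in the frame of rack between -0.008 and 0.008 m and y of module_a in the frame of rack between -0.09 and 0.09 m and angle between each of module_a, module_b, module_c's own z axis and vertical below 0.06 rad and angle between the x axis of each of module_a, module_b, module_c and the x axis of rack, either way round below 0.14 rad and linear speed of each of module_a, module_b, module_c below 0.03 m/s and z of module_b in the frame of rack between 0.012 and 0.0195 m and x of module_b in the frame of rack between -0.008 and 0.008 m and y of module_b in the frame of rack between -0.09 and 0.09 m and z of module_c in the frame of rack between 0.012 and 0.0195 m and x of module_c in the frame of rack between -0.008 and 0.008 m and y of module_c in the frame of rack between -0.09 and 0.09 m and (horizontal distance between module_a and module_b below 0.057 m or horizontal distance between module_a and module_c below 0.057 m) and (horizontal distance between module_b and module_a below 0.057 m or horizontal distance between module_b and module_c below 0.057 m) and (horizontal distance between module_c and module_a below 0.057 m or horizontal distance between module_c and module_b below 0.057 m) and value of joint keeper below 0.06 rad and velocity of joint keeper between -0.1 and 0.1 rad/s); the robot touches nothing.
It fails at once if a module is dropped (falls freely faster than 0.5 m/s, about 13 mm) ((contact force between the fingers and module_a below 0.05 N and linear speed of module_a above 0.5 m/s) or (contact force between the fingers and module_b below 0.05 N and linear speed of module_b above 0.5 m/s) or (contact force between the fingers and module_c below 0.05 N and linear speed of module_c above 0.5 m/s)).
It fails at once if a module is tipped over (past 0.6 rad) (angle between any of module_a, module_b, module_c's own z axis and vertical above 0.6 rad).
It fails at once if a bystander is moved by more than 30 mm (distance of any of flux_jar, solder_reel, multimeter, pliers, screwdriver from where it was at the start of the episode above 0.03 m).
It also fails if it takes over 67 s, if anything falls off the work surface, if the arm or the gripper's body presses on something with over 40 N, if the wrist force passes 120 N, or if a joint passes its speed limit or range.

## Working session

There is one attempt and no reset: what is moved stays moved. The work goes in short steps, each a Python script; the robot and the scene stay as the last script left them, time stands still between calls to the robot, and variables do not carry over. Pictures are saved under pics/ and viewed, at most 10 in all, crops included, and the job is handed in when it is done.

```bash
mkdir -p pics; cat > h.py <<'E'
import numpy as np, cv2
from station import r
def snap(n,f):
    s=r.snapshot(n); cv2.imwrite('pics/'+f,cv2.cvtColor(s['frame'],cv2.COLOR_RGB2BGR)); 
    np.savez('pics/'+f+'.npz',**s); return s
def ray(s,u,v,z):
    R=np.array(s['R']);t=np.array(s['t']);d=R.T@np.array([(u-s['cx'])/s['fx'],(v-s['cy'])/s['fy'],1]);c=-R.T@t
    return c+d*(z-c[2])/d[2]
def proj(s,X):
    p=np.array(s['R'])@np.array(X)+np.array(s['t']);return np.array([s['fx']*p[0]/p[2]+s['cx'],s['fy']*p[1]/p[2]+s['cy']])
E
python3 - <<'E'
from h import *
for n in('top','scene'):
    s=snap(n,n+'1.png'); print(n,s['fx'],s['cx'],s['cy'],-np.array(s['R']).T@np.array(s['t']))
print(r.sense())
E
```

```text
top 468.49250858125123 283.0522157560623 209.23390220993548 [0.41323958 0.01975971 1.45958227]
scene 411.5069038758996 282.3037356477327 210.76303309550224 [1.02321062 0.75260455 0.72021602]
{'clock': 0.1, 'joints': array([ 6.65385948e+01,  5.25823192e+00,  7.05751164e+01,  1.16767984e-03,
        1.04266730e+02, -3.24950581e+00]), 'joint_vel': array([-0.01042644, -0.20045988, -0.17511748, -0.03423734,  0.01043883,
       -0.03482289]), 'joint_torque': array([ 3.10285788e-03, -4.47858667e+01, -4.07570922e+01,  6.99866423e-02,
        2.84824509e-02, -1.14691079e-04]), 'tcp_pos': array([0.20732225, 0.5630955 , 0.40362421]), 'orientation': array([-1.79900147e+02, -6.80320551e-03,  1.59788381e+02]), 'contact_force': array([ 0.56233982,  0.12361181, -0.10117908]), 'torque': array([-0.01492091,  0.088474  , -0.01192545]), 'gripper_force': 0.0, 'opening': 0.08818809041901723}
```

View pics/top1.png

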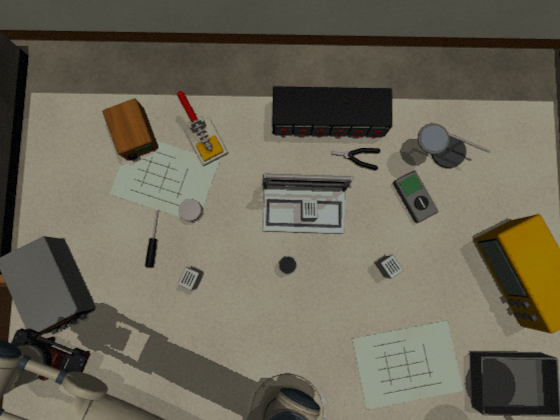

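View pics/scene1.png

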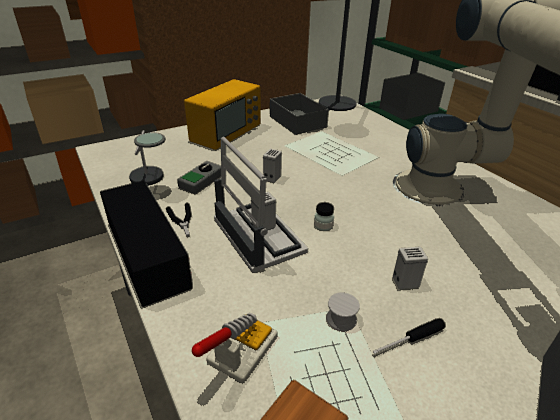

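The top view shows loose modules at about (190,278) and (389,267), with the rack and module C at (305,208). The reel is at (190,210), the jar at (288,265), and the keeper is upright at rows 176-188. I'll enlarge these areas next.

```bash
python3 - <<'E'
import cv2,numpy as np
i=cv2.imread('pics/top1.png')
a=cv2.resize(i[165:245,250:360],None,fx=5,fy=5,interpolation=cv2.INTER_CUBIC)
b=cv2.resize(i[255:300,165:215],None,fx=5,fy=5,interpolation=cv2.INTER_CUBIC)
c=cv2.resize(i[245:290,365:415],None,fx=5,fy=5,interpolation=cv2.INTER_CUBIC)
o=np.zeros((460,800,3),np.uint8);o[:400,:550]=a;o[:225,550:]=b;o[230:455,550:]=c
cv2.imwrite('pics/crop1.png',o)
E
```

```text
(no output)
```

View pics/crop1.png

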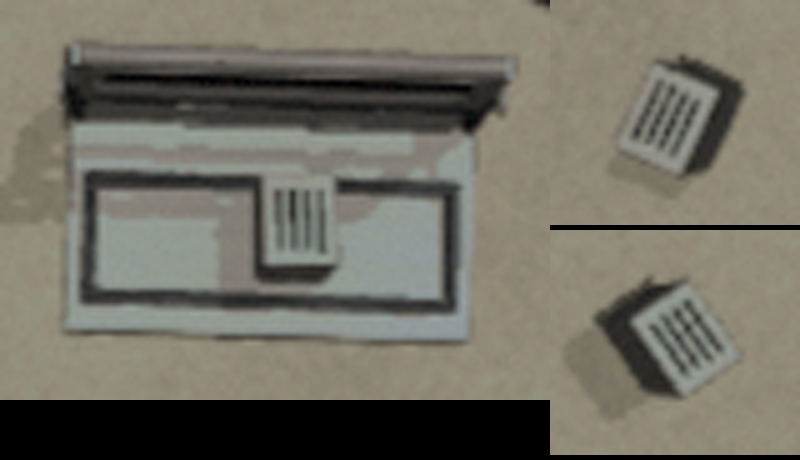

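```bash
cat >> h.py <<'E'
def fit(P,L,W):
    """4 ordered world corners (front-to-back length L, width W along y) -> centre, yaw of x axis, sizes"""
    P=np.array(P)[:,:2];e1=((P[0]-P[3])+(P[1]-P[2]))/2;e2=((P[0]-P[1])+(P[3]-P[2]))/2
    a=np.arctan2(e1[1],e1[0]);b=np.arctan2(-e2[0],e2[1])
    return P.mean(0).round(4),np.degrees(a).round(1),np.degrees(b).round(1),np.linalg.norm(e1).round(4),np.linalg.norm(e2).round(4)
E
python3 - <<'E'
from h import *
s=dict(np.load('pics/top1.png.npz'))
f=lambda P,o,z:fit([ray(s,(x)/5+o[0]-.4,(y)/5+o[1]-.4,z) for x,y in P],0,0)
print('rack',f([(85,172),(460,183),(457,312),(80,300)],(250,165),.028))
print('C',f([(262,178),(333,180),(337,265),(270,268)],(250,165),.111))
print('A',f([(105,62),(170,90),(135,175),(67,143)],(165,255),.095))
print('B',f([(80,90),(135,52),(192,120),(135,167)],(365,245),.095))
for n in ['flux',(288,264,.065),'reel',(190,210,.05)]:
    print(n if isinstance(n,str) else ray(s,*n))
E
```

```text
rack (array([ 0.5904, -0.0439]), np.float64(-1.1), np.float64(-0.8), np.float64(0.0798), np.float64(0.2316))
C (array([ 0.5915, -0.0575]), np.float64(4.4), np.float64(1.4), np.float64(0.0513), np.float64(0.0401))
A (array([0.3874, 0.289 ]), np.float64(-21.7), np.float64(-22.9), np.float64(0.0513), np.float64(0.0424))
B (array([ 0.4316, -0.2972]), np.float64(37.8), np.float64(37.3), np.float64(0.052), np.float64(0.0412))
flux
[0.43285474 0.00246256 0.065     ]
reel
[0.59073849 0.30192162 0.05      ]
```

```bash
python3 - <<'E'
from h import *
a=np.radians(-1); 
r.reach([0.56,-0.045,0.52],[180,0,179]); s=snap('wrist','w1.png')
st=r.sense();print(st['clock'],st['joints'].round(1),'cam',-np.array(s['R']).T@np.array(s['t']),s['R'],s['fx'])
r.grab(5)
E
```

```text
2.675 [ -8.    2.5  61.5   0.  116.  -97.1] cam [ 0.47674136 -0.04200664  0.50097012] [[ 1.61448126e-02  9.99869649e-01 -1.73351211e-04]
 [ 9.53227111e-01 -1.53393439e-02  3.01865497e-01]
 [ 3.01823490e-01 -5.03880497e-03 -9.53350508e-01]] 345.16032398979377
```

View pics/w1.png

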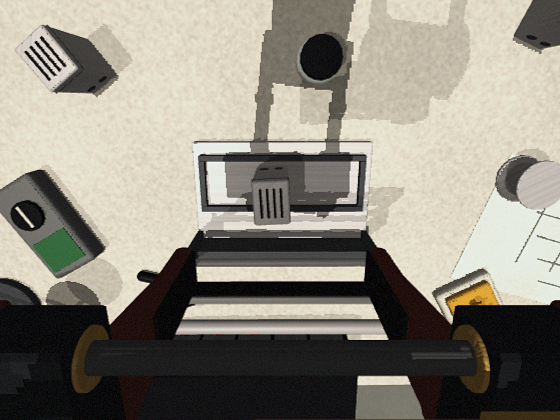

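The wrist view shows the rim's outer front corners at (199,154) and (365,154) and its back corners at about (204,211) and (364,209). Module C's top spans (252-291, 178-224), and the grip rod is at row 327, from column 180 to 385.

```bash
python3 - <<'E'
from h import *
s=dict(np.load('pics/w1.png.npz'))
g=cv2.cvtColor(s['frame'],cv2.COLOR_RGB2GRAY).astype(int)
# dark rim / plate edges by scanning
for c in (215,240,320,350): print('col',c,g[136:240,c][::1].tolist()[:26])
print('row165',g[165,185:215].tolist(),g[165,352:380].tolist())
print('row200 C',g[205,245:300].tolist())
print('rod col',g[315:340,250].tolist())
P=[ray(s,*p,.028)[:2] for p in[(199,154),(365,154)]];print('rim front',P)
print('C',fit([ray(s,*p,.111) for p in[(291,224),(255,224),(252,178),(288,178)]],0,0))
E
```

```text
col 215 [224, 221, 189, 197, 189, 87, 141, 236, 237, 234, 234, 235, 234, 234, 235, 236, 234, 201, 152, 18, 81, 83, 76, 79, 83, 140]
col 240 [212, 208, 203, 212, 180, 95, 140, 236, 234, 234, 232, 235, 234, 232, 235, 235, 116, 77, 61, 18, 37, 42, 33, 37, 42, 67]
col 320 [220, 225, 227, 197, 190, 70, 165, 232, 230, 228, 228, 231, 229, 229, 231, 200, 113, 107, 49, 21, 36, 39, 36, 38, 39, 80]
col 350 [226, 226, 228, 222, 196, 73, 174, 228, 231, 226, 226, 230, 229, 226, 229, 231, 231, 189, 95, 18, 32, 40, 33, 30, 38, 105]
row165 [219, 218, 218, 218, 219, 218, 219, 207, 193, 228, 236, 236, 235, 175, 79, 80, 82, 89, 73, 14, 42, 139, 226, 239, 234, 235, 234, 234, 235, 235] [227, 227, 228, 226, 226, 230, 206, 19, 41, 86, 78, 73, 70, 98, 181, 230, 227, 223, 209, 211, 229, 225, 225, 224, 219, 224, 224, 224]
row200 C [15, 17, 21, 17, 18, 19, 14, 40, 86, 122, 136, 126, 124, 125, 104, 9, 22, 53, 96, 129, 130, 104, 6, 34, 90, 127, 124, 112, 76, 10, 37, 85, 125, 124, 109, 47, 2, 39, 98, 122, 120, 118, 116, 104, 76, 21, 15, 16, 20, 19, 20, 18, 21, 16, 15]
rod col [188, 193, 194, 186, 111, 57, 81, 104, 121, 136, 143, 160, 185, 208, 215, 202, 184, 186, 172, 81, 22, 34, 33, 33, 36]
rim front [array([ 0.54664568, -0.1543703 ]), array([0.55030889, 0.07286699])]
C (array([ 0.5916, -0.0541]), np.float64(2.2), np.float64(-0.9), np.float64(0.0565), np.float64(0.0424))
```

```bash
python3 - <<'E'
from h import *
from scipy.optimize import brentq
s=dict(np.load('pics/w1.png.npz'))
l=ray(s,198.4,155.7,.028);q=ray(s,365.8,155.7,.028);yaw=np.degrees(np.arctan2(-(q-l)[0],(q-l)[1]))
u=np.array([np.cos(np.radians(yaw)),np.sin(np.radians(yaw))])
c=((l+q)/2)[:2]+.0405*u
print(l,q,yaw,'rack',c)
f=lambda th:proj(s,[*(c+(.075-.135*np.cos(th))*u),.12+.135*np.sin(th)])[1]-326.5
print([ (t,f(t)) for t in(1.4,1.6,1.8)])
try: print('keeper',brentq(f,1.3,2.0))
except Exception as e: print(e)
E
```

```text
[ 0.54895838 -0.15539586  0.028     ] [0.55265779 0.07409878 0.028     ] -0.9235151018931301 rack [ 0.59130282 -0.0413013 ]
[(1.4, np.float64(-17.033654765789436)), (1.6, np.float64(11.67168089524489)), (1.8, np.float64(34.530272533235404))]
keeper 1.5144946726352728
```

```bash
cat >> h.py <<'E'
C0=np.array([.591,-.042]);YAW=-.92;cy,sy=np.cos(np.radians(YAW)),np.sin(np.radians(YAW))
def rk(x,y,z): return [C0[0]+cy*x-sy*y,C0[1]+sy*x+cy*y,z]
OR=[180,0,180+YAW]
def tip(x,y,z): return rk(x,y,z+.182)
def gp(x,y,z): return rk(x,y,z+.163)
def tryit(f,*a,**k):
    f(*a,**k); s=r.sense(); return np.round(s['contact_force'],2),round(float(s['clock']),1)
E
python3 - <<'E'
from h import *
r.reach(tip(0,-.085,.15),OR)
r.servo_line(tip(0,-.085,.045),speed=.15)
print('base',r.sense()['contact_force'].round(2))
print(tryit(r.servo_line,tip(0,-.055,.045),speed=.1))
for y in(-.03,-.01,.01,.0225): print(y,tryit(r.servo_line,tip(0,y,.045),speed=.05))
r.servo_line(tip(0,.005,.045),speed=.1)
r.servo_line(tip(0,.0,.30),speed=.25)
r.let_go()
s=snap('wrist','w2.png'); print(r.sense()['clock'])
E
```

```text
base [-0.3   0.17  0.4 ]
(array([ 0.02, -0.78, -0.04]), 6.2)
-0.03 (array([ 0.97, -0.76,  0.78]), 6.8)
-0.01 (array([-0.3 , -0.55, -0.63]), 7.4)
0.01 (array([ 0.09, -0.48, -0.67]), 7.9)
0.0225 (array([ 0.81, -0.38, -0.09]), 8.3)
11.225
```

View pics/w2.png

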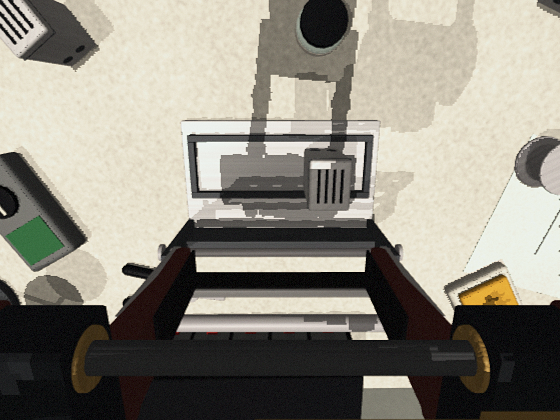

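C now stands at +y in the bay, with its top spanning about (308-352, 160-211) and its slots square. Next I'll hover over A and measure it from close by.

```bash
python3 - <<'E'
from h import *
s=dict(np.load('pics/w2.png.npz'))
P,*q=fit([ray(s,*p,.111) for p in[(352,209),(313,211),(308,162),(350,160)]],0,0);d=P-C0
print('C rack',d[0]*cy+d[1]*sy,-d[0]*sy+d[1]*cy,q)
r.reach([.387,.289,.40],[180,0,157.7])
s=snap('wrist','w3.png');print(r.sense()['clock'],proj(s,[.387,.289,.095]))
E
```

```text
C rack 0.003635588853597632 0.053865318096968456 [np.float64(5.6), np.float64(2.0), np.float64(0.0531), np.float64(0.0424)]
12.75 [279.32138369 199.7092806 ]
```

View pics/w3.png

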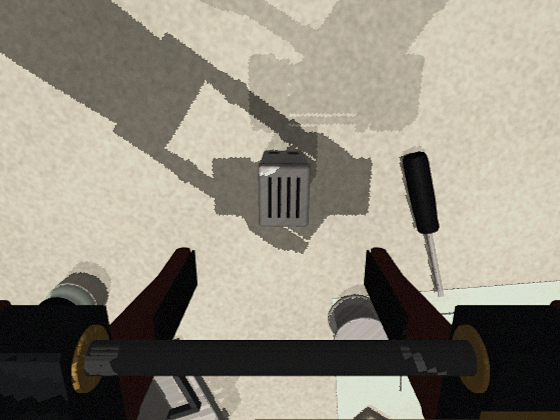

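A's top spans corners (260,164), (308,164), (308,226) and (259,226), with its slots aligned to the gripper. I'll measure, grasp and place it.

```bash
cat >> h.py <<'E'
GZ=.078
def pick(P,yaw):
    r.reach([*P,.163+.19],[180,0,yaw]); r.servo_line([*P,.163+GZ],speed=.15)
    r.grab(25); s=r.sense(); print('grip',s['opening'].round(4),s['gripper_force'],s['contact_force'].round(2))
    r.servo_line([*P,.163+GZ+.15],speed=.2)
def place(y,x=0.):
    r.reach(gp(x,y,GZ+.15),OR); print(r.sense()['clock'])
    r.servo_line(gp(x,y,GZ+.034),speed=.12); r.wait(.15); f0=r.sense()['contact_force']; print('f0',f0.round(2))
    r.servo_line(gp(x,y,GZ+.020),speed=.04)
    z=.020
    while z>.010:
        r.wait(.1); s=r.sense(); f=s['contact_force']-f0
        print('z',round(z,4),(s['tcp_pos'][2]-.163-GZ).round(4),f.round(1))
        if f[2]>4: break
        z-=.001; r.servo_line(gp(x,y,GZ+z),speed=.02)
E
python3 - <<'E'
from h import *
s=dict(np.load('pics/w3.png.npz'))
q=fit([ray(s,*p,.095) for p in[(259,226),(308,226),(308,164),(260,164)]],0,0);print(q)
q=fit([ray(s,*p,.095) for p in[(308,226),(259,226),(260,164),(308,164)]],0,0);print(q)
P=q[0]
assert np.hypot(*(P-[.387,.289]))<.012
pick(P,157.7); place(-.028)
E
```

```text
(array([0.3853, 0.2938]), np.float64(-22.6), np.float64(157.7), np.float64(0.0553), np.float64(0.0418))
(array([0.3853, 0.2938]), np.float64(-22.6), np.float64(-22.3), np.float64(0.0553), np.float64(0.0418))Traceback (most recent call last):
  File "<stdin>", line 7, in <module>
  File "h.py", line 26, in pick
    r.grab(25); s=r.sense(); print('grip',s['opening'].round(4),s['gripper_force'],s['contact_force'].round(2))
                                          ^^^^^^^^^^^^^^^^^^
AttributeError: 'float' object has no attribute 'round'
```

```bash
sed -i "s/s\['opening'\].round(4)/s['opening']/" h.py; python3 - <<'E'
from h import *
s=r.sense(); print('grip',s['opening'],s['gripper_force'],s['contact_force'].round(2),s['tcp_pos'])
p=s['tcp_pos']; r.servo_line([p[0],p[1],.163+GZ+.15],speed=.2); place(-.028)
E
```

```text
grip 0.04410995356877868 24.942099452018738 [-0.95 -0.66  0.83] [0.3852376  0.29375017 0.24100533]
17.15
f0 [-0.6   0.13 -3.65]
z 0.02 0.0201 [0.4 0.2 0.4]
z 0.019 0.0191 [ 1.1 -1.3 -0.8]
z 0.018 0.018 [ 0.3 -0.2  0.2]
z 0.017 0.017 [ 1.2 -0.1  0.6]
z 0.016 0.016 [ 0.5 -0.2  0.5]
z 0.015 0.0159 [-1.6 -0.1  7.7]
```

```bash
cat >> h.py <<'E'
def push(y0,y1,up=.16):
    r.let_go(); p=r.sense()['tcp_pos']; r.servo_line([p[0],p[1],tip(0,0,.135)[2]],speed=.15)
    r.grab(5); r.servo_line(tip(0,y0,.135),speed=.2); r.servo_line(tip(0,y0,.045),speed=.15)
    f0=r.sense()['contact_force']
    for y in np.linspace(y0+.01,y1,5): r.servo_line(tip(0,y,.045),speed=.05); print(y.round(4),(r.sense()['contact_force']-f0).round(1))
    r.servo_line(tip(0,y1-.015,.045),speed=.1); r.servo_line(tip(0,y1-.015,up),speed=.2); print(r.sense()['clock'])
E
python3 - <<'E'
from h import *
push(-.085,-.0215)
r.let_go()
r.reach([.4316,-.2972,.40],[180,0,37.5])
s=snap('wrist','w4.png');t=snap('top','t2.png');print(r.sense()['clock'],proj(s,[.4316,-.2972,.095]))
i=cv2.imread('pics/t2.png')[165:245,250:360]
o=np.zeros((420,800,3),np.uint8);o[:,:480]=cv2.imread('pics/w4.png')[:,40:520];o[:233,480:]=cv2.resize(i,(320,233),interpolation=cv2.INTER_CUBIC)
cv2.imwrite('pics/m4.png',o)
E
```

```text
-0.075 [ 0.  -1.4  0.1]
-0.0616 [-0.5 -1.8 -0.1]
-0.0482 [ 0.5 -1.9 -0.2]
-0.0349 [ 0.5 -1.4 -0.8]
-0.0215 [ 0.3 -1.8 -0.1]
27.7167
30.925 [280.94979334 201.39998962]
```

View pics/m4.png

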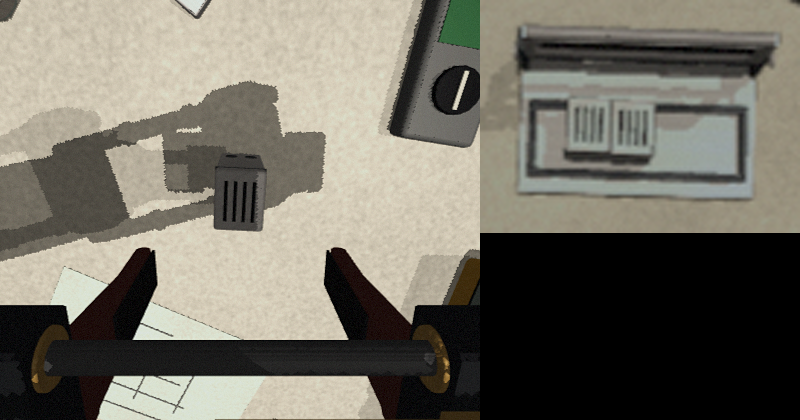

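B's top corners in wrist pixels are (257,167), (304,168), (303,231) and (253,230). The inset shows A touching C, both square in the bay.

```bash
python3 - <<'E'
from h import *
s=dict(np.load('pics/w4.png.npz'))
q=fit([ray(s,*p,.095) for p in[(303,231),(253,230),(257,167),(304,168)]],0,0);print(q)
P=q[0]; yaw=np.mean([(q[1]+180)%360,(q[2]+180)%360]); print(yaw)
if np.hypot(*(P-[.4316,-.2972]))<.012 and abs(yaw-37.5)<5:
    pick(P,yaw); place(-.072)
E
```

```text
(array([ 0.4318, -0.2952]), np.float64(-144.6), np.float64(-143.6), np.float64(0.0566), np.float64(0.0419))
35.900000000000006
grip 0.04390372142985554 24.836755692958832 [ 0.09  0.13 -0.45]
35.5833
f0 [-0.27  0.67 -4.46]
z 0.02 0.0201 [-0.1 -0.7 -0.7]
z 0.019 0.0191 [ 0.8 -0.4 -0.3]
z 0.018 0.018 [ 0.1 -0.8 -0. ]
z 0.017 0.017 [0.  0.4 0.3]
z 0.016 0.016 [-0.2 -0.6 -0.4]
z 0.015 0.016 [-1.8 -0.1  7.8]
```

```bash
python3 - <<'E'
from h import *
push(-.122,-.0645)
s=r.sense();print(s['joints'].round(1))
r.let_go()
r.reach(rk(.03,0,.50),[180,0,90+YAW]); print(r.sense()['joints'].round(1),r.sense()['clock'])
t=snap('top','t3.png');w=snap('scene','s3.png')
o=np.zeros((420,800,3),np.uint8);o[:320,:440]=cv2.resize(cv2.imread('pics/t3.png')[165:245,250:360],(440,320),interpolation=cv2.INTER_CUBIC)
o[:,440:]=cv2.resize(cv2.imread('pics/s3.png')[120:280,190:327],(360,420),interpolation=cv2.INTER_CUBIC)
cv2.imwrite('pics/m5.png',o)
E
```

```text
-0.112 [-0.1  0.  -0.6]
-0.1001 [-0.3 -1.1 -0.9]
-0.0882 [-0.6 -1.4 -1. ]
-0.0764 [-0.6 -1.  -1. ]
-0.0645 [-0.7 -1.7 -1.8]
45.9833
[ -14.9    5.4   76.8    0.    97.9 -104. ]
[ -7.1  11.4  54.   -0.  114.6  -6.2] 48.8667
```

View pics/m5.png

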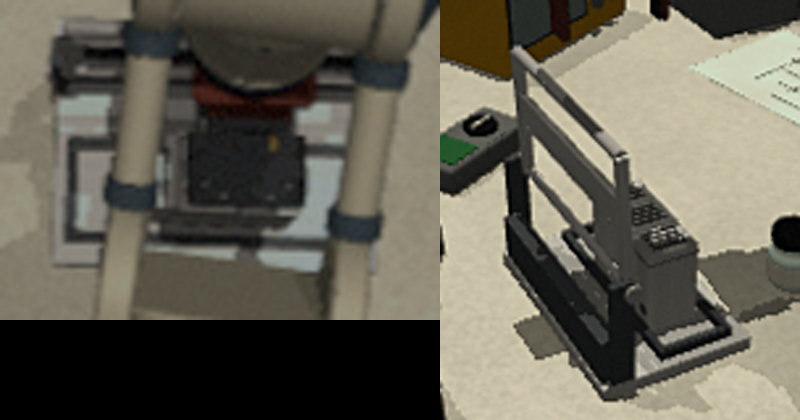

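The row is close and level, and the keeper is still upright. To save time I'll work the bar with the open fingers, pulling the rod forward with the rear finger and then pressing it down.

```bash
python3 - <<'E'
from h import *
rod=lambda t:(.075-.135*np.cos(t),.12+.135*np.sin(t))
O=[180,0,90+YAW]
r.servo_line(tip(.042,0,.30),speed=.25); r.servo_line(tip(.042,0,.241),speed=.15)
f0=r.sense()['contact_force']
for t in(1.5,1.25,1.0,.8,.62):
    x,z=rod(t); r.servo_line(tip(x-.038,0,z-.014),speed=.12); s=r.sense(); print(t,(s['contact_force']-f0).round(1),s['clock'])
snap('scene','s4.png')
x,z=rod(.62); r.servo_line(tip(x-.032,0,z+.03),speed=.15)
x,z=rod(.7); r.servo_line(tip(x-.0508,0,z+.015),speed=.15)
s=r.sense();print((s['contact_force']-f0).round(1),s['clock'])
for t in(.5,.3,.12):
    x,z=rod(t); r.servo_line(tip(x-.0508,0,z+.006),speed=.12); s=r.sense(); print(t,(s['contact_force']-f0).round(1),s['clock'])
t=.12
while t>-.06:
    t-=.03; x,z=rod(t); r.servo_line(tip(x-.0508,0,z+.006),speed=.06); s=r.sense(); f=s['contact_force']-f0; print(round(t,3),f.round(1),s['clock'])
    if f[2]>9: break
snap('scene','s5.png')
o=np.hstack([cv2.resize(cv2.imread(f'pics/{n}.png')[120:290,190:350],(400,425)) for n in('s4','s5')]);cv2.imwrite('pics/m6.png',o)
E
```

```text
1.5 [-0.7 -0.3 -2.1] 50.0333
1.25 [-0.2 -0.7 -1.1] 50.4667
1.0 [-0.   0.7 -1. ] 50.9
0.8 [ 0.3  0.1 -0.6] 51.275
0.62 [-0.5  0.1 -0.7] 51.625
[ 0.1  0.3 -0.9] 52.375
0.5 [-0.7  0.2 -0.6] 52.8167
0.3 [-0.2  0.  -0.7] 53.1917
0.12 [ 0.  -0.3 -0.9] 53.5417
0.09 [-0.4  1.1 -0.6] 53.7917
0.06 [ 0.5  0.1 -0.8] 54.0417
0.03 [-1.   0.1 -0.7] 54.2917
0.0 [0.7 0.2 0.6] 54.5417
-0.03 [-4.3  0.7 11.3] 54.7917
```

View pics/m6.png

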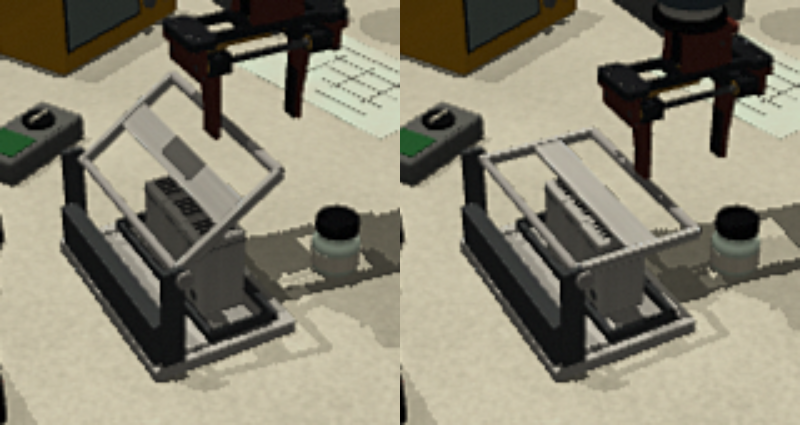

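The bar is level over the row, and the stop was felt at an angle of about 0. I'll retreat and hand in.

```bash
python3 - <<'E'
from h import *
p=r.sense()['tcp_pos']; r.servo_line([p[0],p[1],p[2]+.12],speed=.2); r.wait(.3)
print(r.sense()['clock'],r.sense()['contact_force'].round(1)); print(r.hand_in())
E
```

```text
55.9083 [-0.8 -0.5  0. ]
the job is handed in; nothing more can be done
None
```

The job is handed in at about 56 s of the 67 s limit: all three modules stand in a close row on the rack floor, with the keeper bar closed over them. I felt A and B touch down at floor height (C started seated and was only slid along), and felt the bar reach its stop at about 0 rad; the judge's verdict was not shown.

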